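# Reseat the filter cap of the eraser cleaner

### The job

The filter cap on top of the electric eraser cleaner is standing proud on its two locating pins. With shut fingertips push its grip bar round from the side until the two rim notches meet the pins, then press the cap down fully home on its seat, without forcing it, and come away. Do not take the bar between the fingers or lift the cap, and leave the erasers, stapler and bell where they are.

Things in the scene. Friction and masses are not known exactly. Their poses are not given: they have to be found in the camera images.
- cleaner: Electric eraser cleaner, grey box 200 (x) x 310 (y) x 126 high, fixed on the desk; the -x side is its front. Origin at the centre of its underside, z up. On the deck, at y = +78, is the brush slot (frame 172 x 64 x 4 high) with an eraser lying on it; at x = 0, y = -80 is the filter port with the cap.
- port (a point): On the port's vertical axis at the height of the cap's seat, 132 above the desk; axes as the cleaner's. The seat is the top of a round collar 134 across. Two steel locating pins, 9 in diameter, domed, 8 high, stand on it 52 either side of the axis (-x and +x). Just outside each pin is a moulded boss of equal height, 9 wide, reaching to 65 from the axis.
- pin_front (a point): Top of the domed pin on the front (-x) side of the port, 140 above the desk. Axes as the cleaner's.
- pin_back (a point): Top of the domed pin on the back (+x) side of the port, 140 above the desk. Axes as the cleaner's.
- cap: Beige-grey filter cap, flange 108 across, 8 thick; a spigot guides it upright in the port. Origin on its axis at the flange's underside (140 above the desk proud, 132 seated), z up, x along the grip bar. Two notches 14 wide, open at the rim, cut in to 45.5 from the axis, at the bar's two ends (+x, -x), with 2.5 play each side of the 9 pins. The ends are alike: either notch takes either pin.
- bar_top (a point): Middle of the top of the cap's grip bar, on the axis; axes as the cap's. The bar (rubber-covered) is 84 long (x), 10 wide (y), and stands 18 above the flange. Its top is 166 above the desk while the cap is proud, 158 seated. The place to press.
- cap_turn (a joint): Turn of the cap about its vertical axis, rad, growing anticlockwise seen from above; free either way with about 0.07 N m of seal friction, it stays where it is left. The notches meet the pins at 0, pi or -pi (bar along the cleaner's x).
- cap_press (a joint): How far the cap is pressed down, m: 0 standing proud on the pins, 0.008 fully seated, where it meets a hard stop; negative if lifted. The seal resists with about 4 to 6 N all the way down and holds the cap where it is left.
- eraser_a: Chalkboard eraser lying on the brush slot, 130 x 50 x 38, wooden back over a grey bristle pad, long side along its x, origin at the centre of its underside. To be left alone.
- eraser_b: Second, equal eraser on the desk left of the cleaner. To be left alone.
- stapler: Chrome stapler on the desk right of the cleaner, 150 (x) x 38 x 55 high, origin at the centre of its underside. To be left alone.
- bell: Brass hand bell standing mouth down with its wooden handle up, 86 across, 152 high, origin at the centre of its mouth, behind the cleaner. To be left alone.

How it is judged:
At the end, for the whole second after the job is handed in: The cap is down on its seat to within 1.5 mm (cap_press above 6.5 mm of 8) and at rest, its notches over the two pins (within 0.12 rad), and the erasers, stapler and bell stand within 20 mm of where they were, not tipped (value of joint cap_press above 0.0065 m and velocity of joint cap_press below 0.002 m/s and (value of joint cap_turn between -0.12 and 0.12 rad or value of joint cap_turn between 3.0216 and 3.2616 rad or value of joint cap_turn between -3.2616 and -3.0216 rad) and distance of each of eraser_a, eraser_b, stapler, bell from where it was at the start of the episode below 0.02 m and angle between each of eraser_a, eraser_b, stapler, bell's own z axis and vertical below 0.35 rad); the robot touches nothing.
It fails at once if the cap was lifted (more than 4 mm above where it stood on the pins) (value of joint cap_press below -0.004 m).
It fails at once if the grip bar was taken between the fingers (contact force between the fingers and cap above 0.5 N and x of the grasp point in the frame of cap between -0.045 and 0.045 m and y of the grasp point in the frame of cap between -0.006 and 0.006 m and z of the grasp point in the frame of cap below 0.034 m).
It fails at once if the cap was forced (more than 50 N) (contact force between any of the fingers, the arm and cap above 50 N).
It fails at once if an eraser, the stapler or the bell was moved more than 20 mm or tipped (not (distance of each of eraser_a, eraser_b, stapler, bell from where it was at the start of the episode below 0.02 m and angle between each of eraser_a, eraser_b, stapler, bell's own z axis and vertical below 0.35 rad)).
It also fails if it takes over 45 s, if anything falls off the work surface, if the arm or the gripper's body presses on something with over 40 N, if the wrist force passes 120 N, or if a joint passes its speed limit or range.

### The arm

A 6-joint arm with a two-finger parallel gripper is mounted at the origin on the work surface. World frame = base frame: x ahead of the robot, y to its left, z up, the work surface at z = 0. Lengths are in m, angles in rad, forces in N, time in s.
With the tool pointing down it reaches from about 0.425 to 0.95 m from the base axis. Payload 14.7 kg.
Tool frame: the origin (TCP) lies at the very end of the fingers, on their centre line; the grasp point (between the pads) lies arm.grip_point_offset behind it (arm.grip_point_offset is the distance from the TCP to the grasp point, in m); x points along the fingers, y is the direction in which the jaws open and shut, and the axes are right-handed (so a half turn about x gives the same grasp; the last joint's range is limited). The gripper opens to 85 mm and grips with 20 to 120 N. Pads are 22 mm wide; open, the fingers measure 114 mm over their backs; the gripper's body (76 mm by 85 mm) begins 54 mm behind the grasp point. The pads swing forward as they close: fully open they stand 13 mm farther back than shut.
Start: joints at [1.137, 0.48, 1.596, -0, 1.065, -0.047], TCP at [0.245, 0.602, 0.231] pointing down, gripper open.
Joint ranges: [-2.75, 2.75], [-0.82, 2.05], [0.23, 2.67], [-1.56, 4.7], [0.09, 2.69], [-2.92, 2.92]. Speed limits (rad/s): [1.89, 1.89, 2.39, 3.01, 3.01, 3.01].

### API

Orientations are given as [roll, pitch, yaw] about the fixed x, y, z axes, in that order (R = Rz(yaw) Ry(pitch) Rx(roll)).
In Python, from plant import arm gives the robot as it stands. The module is installed in compiled form; this text tells all that it offers.
- The arm moves only by the shell command python3 -m inch 'ROWS' [FORCE]. ROWS is a JSON object of lists of equal length, an entry for each row: "grip": the opening, from -1 (shut) to 1 (fully open); "slide": the shift along the tool's x, y, z in m, a list of three; "rot": the turn, a rotation vector about the tool's x, y, z in degrees, a list of three. In form: {"grip": [grip, ...], "slide": [[tx, ty, tz], ...], "rot": [[rx, ry, rz], ...]}. A call has 1 to 20 rows; each row is the pose to reach, as a shift and turn from the pose commanded when the call began, along the tool's axes at that moment; what a row does not reach only later rows make up. A row lasts 1/8 s, in which the tool goes at most 62.5 mm and 10.7 degrees, less where a joint would pass 70% of its speed; a pose out of reach is approached as far as the arm can. A call with a gripper value outside its range is refused whole. The fingers move at their own pace and stop on an object; FORCE is the grip in N (left out, the last holds). Time passes only in rows, so rows that repeat a pose let the fingers close. It gives the time, the measured TCP pose, the force and the opening at its end, in the units of the state.
- arm.sense(): the state, without advancing time (a new reading comes with each control period).
- arm.get_image(name): name is "scene" or "top" or "wrist"; returns (picture, depth): 400x640x3 uint8, red, green, blue; 400x640 float32, m along the optical axis (not along the pixel's ray), 0 where there is no reading.
- arm.get_calibration(name): a dict with "vertical_fov" (degrees; the focal length in pixels is half the picture's height over the tangent of half this angle, whatever the lens; pixels are square), "cx", "cy" (the principal point, pixels), "rvec" (rotation vector, rad) and "tvec" (3), from world to camera coordinates, as OpenCV has them. Camera axes: x right, y down, z forward; pixel columns grow to the right and rows downward; lengths in m; the calibration is good to about 2 mm. The wrist camera is an equidistant fisheye: a pixel r from the principal point sees the ray r / f radians off the axis. A picture is of the moment at which its call begins: read the wrist's pose just before it. get_calibration takes no time and is no camera call; for the wrist camera it gives the pose at the moment of the call.
- arm.close_job(): hands the job in, once; it reports no verdict.
Trained networks look in the newest picture that a camera, given by its name, has taken for a name from the list of things; names that differ only in an ending like _2 or _b are one class to them, and where a whole thing is asked for, a point or a joint stands for the part that bears it (a point fixed in the world has none). Each returns a list of dicts, best first, with "conf" (0 to 1); they miss things now and then, are a little off and sometimes report something else, mostly with a low value. They report only what shows in the picture. A call takes as long as a camera call.
- arm.look_for(label, camera): "rect" ([left, top, right, bottom] in pixels, round what is visible of it).
The state is a dict: "clock": time; "joint_pos": joint angles; "qvel": joint speeds; "tau": joint torques, N m; "tcp_pos": TCP position; "ee_rot": TCP orientation; "contact_force": force on the tool from outside, world axes, zero at the start; "wrist_torque": the same for the moment, N m; "grip_width": opening from 0.0 (shut) to 1.0 (fully open).
Only numpy, scipy, OpenCV 4.12 (cv2) and the standard library are available. Lean on these libraries where they do the work, as an engineer would, in place of code of your own. Each camera call takes 0.05 s, during which the arm holds its last target. There are 200 camera calls.

## Working session

There is one attempt and no reset: what is moved stays moved. The work goes in short steps, Python scripts to look and compute and a shell command to move; the robot and the scene stay as the last step left them, time stands still between calls to the robot, and variables do not carry over. Pictures are saved under pics/ and viewed, on a budget of 10 in all, crops included, one or two more only if the job needs it, and the job is handed in when it is done.

```bash
mkdir -p pics; cat > h.py <<'E'
import numpy as np, cv2
from plant import arm
from scipy.spatial.transform import Rotation as R
def shot(name):
    c=arm.get_calibration(name); im,d=arm.get_image(name); return im,d,c
def cloud(d,c,fish=False):
    h,w=d.shape; f=h/2/np.tan(np.radians(c["vertical_fov"])/2)
    v,u=np.mgrid[:h,:w]; x=(u-c["cx"]);y=(v-c["cy"])
    if fish:
        r=np.hypot(x,y)+1e-9; t=np.tan(np.minimum(r/f,1.5))/r; x=x*t;y=y*t
    else: x=x/f;y=y/f
    P=np.stack([x*d,y*d,d],-1)
    M=cv2.Rodrigues(np.array(c["rvec"],float))[0]
    return (P-np.array(c["tvec"]).ravel())@M
def save(im,fn): cv2.imwrite("pics/"+fn,im[...,::-1])
E
python3 - <<'E'
from h import *
s=arm.sense(); print({k:np.round(v,3) for k,v in s.items()}, arm.grip_point_offset)
ims=[]
for n in("top","scene"):
    im,d,c=shot(n); P=cloud(d,c); np.save(n+".npy",P); save(im,n+".png")
    for l in("cleaner","cap","bar_top","pin_front","pin_back","eraser_a","bell","stapler"):
        print(n,l,[(np.round(o["rect"]).tolist(),round(o["conf"],2)) for o in arm.look_for(l,n)[:3]])
E
```

```text
{'clock': np.float64(0.0), 'joint_pos': array([ 1.137,  0.481,  1.597,  0.   ,  1.065, -0.047]), 'qvel': array([ 0.   ,  0.001, -0.002,  0.001, -0.001, -0.001]), 'tau': array([ 3.0000e-03, -9.5064e+01, -4.3021e+01,  0.0000e+00,  1.1000e-02,
        0.0000e+00]), 'tcp_pos': array([0.245, 0.602, 0.231]), 'ee_rot': array([-1.621,  1.57 , -2.008]), 'contact_force': array([0.109, 0.709, 0.452]), 'wrist_torque': array([ 0.018, -0.002,  0.015]), 'grip_width': np.float64(0.997)} 0.0187
top cleaner [([254.0, 148.0, 392.0, 263.0], 0.93)]
top cap [([334.0, 166.0, 374.0, 208.0], 0.74), ([258.0, 150.0, 395.0, 264.0], 0.47)]
top bar_top [([332.0, 171.0, 374.0, 209.0], 0.87)]
top pin_front [([254.0, 152.0, 395.0, 266.0], 0.94), ([332.0, 169.0, 376.0, 206.0], 0.52)]
top pin_back [([252.0, 147.0, 394.0, 267.0], 0.68), ([261.0, 153.0, 293.0, 185.0], 0.29)]
top eraser_a [([226.0, 237.0, 263.0, 286.0], 0.98), ([276.0, 185.0, 310.0, 237.0], 0.57)]
top bell [([261.0, 153.0, 290.0, 187.0], 0.6)]
top stapler [([400.0, 160.0, 426.0, 219.0], 0.73)]
scene cleaner [([250.0, 131.0, 392.0, 272.0], 0.96)]
scene cap [([276.0, 184.0, 323.0, 221.0], 0.85)]
scene bar_top [([275.0, 186.0, 319.0, 224.0], 0.63)]
scene pin_front [([252.0, 131.0, 387.0, 268.0], 0.58)]
scene pin_back [([252.0, 130.0, 388.0, 265.0], 0.92)]
scene eraser_a [([319.0, 136.0, 368.0, 185.0], 0.77), ([345.0, 121.0, 388.0, 160.0], 0.75)]
scene bell [([368.0, 194.0, 399.0, 239.0], 0.97)]
scene stapler [([220.0, 230.0, 261.0, 286.0], 0.94)]
```

View pics/top.png

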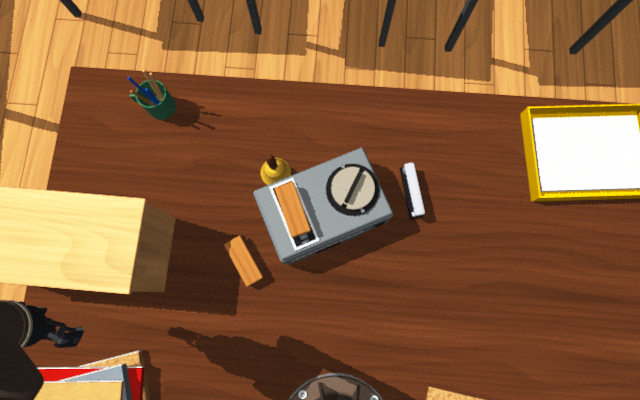

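View pics/scene.png

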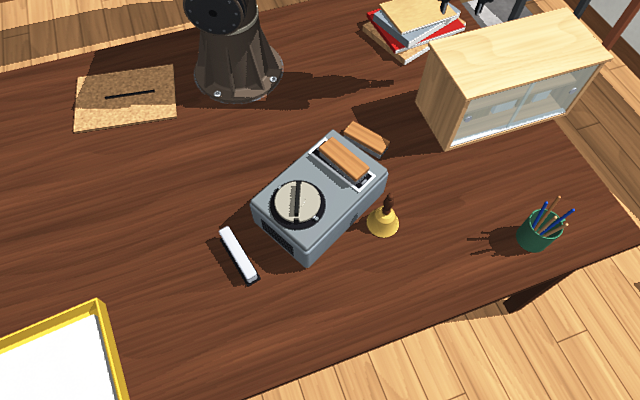

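The top picture shows the cleaner at about (323,207), the cap at (353,189) with its bar leaning up and right, the bell at (275,172), the stapler at (413,190) and the cabinet on the left (0–170, 190–290). I'll get the metric fit next.

```bash
python3 - <<'E'
from h import *
im=cv2.imread("pics/top.png")
P=np.load("top.npy"); Z=P[...,2]
v,u=np.mgrid[:400,:640]
box=(u>245)&(u<400)&(v>140)&(v<270)
m=box&(Z>0.115)&(Z<0.135)
r=cv2.minAreaRect(P[m][:,:2].astype(np.float32)*1000); print("deck",r,cv2.boxPoints(r).round())
cb=(u>328)&(u<380)&(v>160)&(v<213)
for lo,hi in((.142,.152),(.157,.172)):
    m=cb&(Z>lo)&(Z<hi); q=P[m][:,:2].astype(np.float32)*1000
    print(lo,m.sum(),Z[m].mean(),q.mean(0),cv2.minAreaRect(q),cv2.minEnclosingCircle(q))
    S=np.load("scene.npy"); c=P[m].mean(0)
    k=(S[...,2]>lo)&(S[...,2]<hi)&(np.linalg.norm(S[...,:2]-c[:2],axis=-1)<.07); q=S[k][:,:2].astype(np.float32)*1000
    print(" scene",k.sum(),q.mean(0),cv2.minAreaRect(q),cv2.minEnclosingCircle(q))
for n,(a,b,c,d) in dict(bell=(261,153,290,187),stap=(400,160,426,219),shelf=(0,190,175,292),er_b=(226,237,263,286),er_a=(274,180,314,245)).items():
    s=P[b:d,a:c].reshape(-1,3); s=s[s[:,2]>(.03 if n!='er_a' else .14)]; print(n,s.min(0).round(3),s.max(0).round(3))
crop=cv2.resize(im[140:270,250:400],None,fx=5,fy=4.6,interpolation=cv2.INTER_CUBIC); 
im2=cv2.imread("pics/scene.png"); cv2.imwrite("pics/crop.png",np.hstack([cv2.resize(im[155:220,320:385],(400,400),interpolation=cv2.INTER_CUBIC),cv2.resize(im2[175:235,265:325],(400,400),interpolation=cv2.INTER_CUBIC)]))
E
```

```text
deck ((590.6185913085938, 84.37892150878906), (251.6759796142578, 301.46197509765625), 26.415573120117188) [[ 411.  163.]
 [ 545. -107.]
 [ 770.    5.]
 [ 636.  275.]]
0.142 1213 0.1485354037272549 [5.98700012e+02 1.08171314e-01] ((600.0252685546875, 0.34228515625), (107.3844223022461, 105.79673767089844), 69.71601104736328) ((598.1720581054688, 2.1723480224609375), 64.32403564453125)
 scene 1287 [606.1658      1.4095193] ((604.7281494140625, 1.9149856567382812), (106.48696899414062, 104.95393371582031), 70.63216400146484) ((603.2696533203125, 1.0854833126068115), 54.91678237915039)
0.157 141 0.1658551104879748 [5.995958e+02 2.296186e-02] ((599.7333984375, 0.48717498779296875), (9.991668701171875, 83.64918518066406), 67.53119659423828) ((599.2980346679688, -0.565587043762207), 41.914512634277344)
 scene 145 [605.2939      1.4928256] ((603.2634887695312, 2.1305599212646484), (10.053367614746094, 82.7668685913086), 67.59991455078125) ((603.4212036132812, 2.546995162963867), 41.398677825927734)
bell [0.34  0.055 0.03 ] [0.689 0.241 1.238]
stap [ 0.34  -0.199  0.03 ] [0.704 0.055 1.238]
shelf [0.31  0.055 0.03 ] [0.524 0.797 1.238]
er_b [0.34  0.055 0.031] [0.471 0.321 1.238]
er_a [0.34  0.055 0.142] [0.6   0.189 1.238]
```

View pics/crop.png

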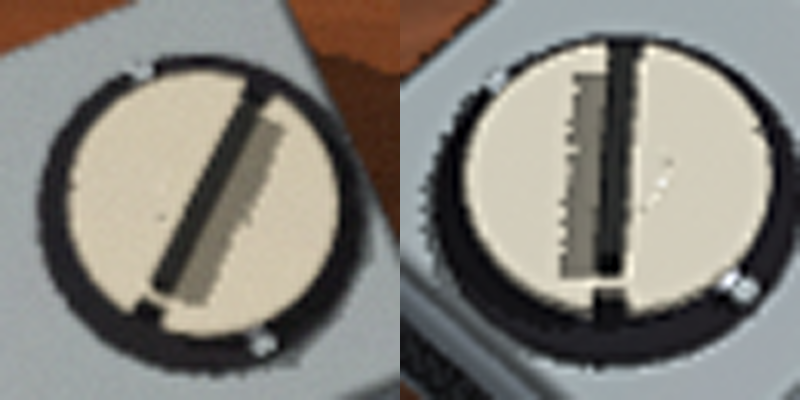

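The crop shows the bar at roughly −22.5° in world yaw and the pins at (143,70) and (262,343), about +24°. So the turn needed is about 46° anticlockwise. Next I'll work out cabinet clearance and the tool axes.

```bash
python3 - <<'E'
from h import *
P=np.load("top.npy"); S=np.load("scene.npy")
for Q in (P,S):
    q=Q.reshape(-1,3); q=q[(q[:,1]>.3)&(q[:,0]>.28)&(q[:,0]<.9)&(q[:,1]<1)]
    for z in(.08,.12,.16,.2,.24,.28,.32):
        k=q[(q[:,2]>z)&(q[:,2]<z+.04)]
        if len(k)>20: print(z,len(k),np.percentile(k,[1,99],axis=0).round(3).tolist())
s=arm.sense(); M=R.from_euler('xyz',s['ee_rot']).as_matrix(); print(M.round(3))
c=np.array([.602,.001]); T=R.from_euler('z',24,degrees=True)
tgt=np.array([.602-.10,.001+.0,.36])
print("slide to view pose",M.T@(tgt-s['tcp_pos']), "tool y yaw",np.degrees(np.arctan2(M[1,1],M[0,1])))
w=arm.get_calibration("wrist");Rw=cv2.Rodrigues(np.array(w['rvec'],float))[0];print("cam pos",(-Rw.T@np.ravel(w['tvec'])).round(3),"axis",Rw[2].round(2),"in tool",(M.T@(-Rw.T@np.ravel(w['tvec'])-s['tcp_pos'])).round(3))
E
```

```text
0.08 766 [[0.318, 0.475, 0.08], [0.873, 0.597, 0.119]]
0.12 667 [[0.317, 0.475, 0.12], [0.869, 0.589, 0.16]]
0.16 635 [[0.316, 0.475, 0.16], [0.852, 0.576, 0.2]]
0.2 3600 [[0.312, 0.468, 0.202], [0.522, 0.783, 0.24]]
0.24 10088 [[0.314, 0.473, 0.24], [0.52, 0.782, 0.246]]
0.08 1840 [[0.326, 0.477, 0.08], [0.878, 0.89, 0.12]]
0.12 1801 [[0.326, 0.477, 0.12], [0.872, 0.89, 0.16]]
0.16 1768 [[0.324, 0.477, 0.161], [0.853, 0.891, 0.2]]
0.2 6162 [[0.318, 0.471, 0.201], [0.529, 0.902, 0.24]]
0.24 4242 [[0.321, 0.475, 0.24], [0.526, 0.898, 0.244]]
[[ 0.     0.377  0.926]
 [-0.     0.926 -0.377]
 [-1.    -0.     0.   ]]
slide to view pose [-0.12866781 -0.45970391  0.46454222] tool y yaw 67.84038031886814
cam pos [0.179 0.629 0.374] axis [ 0.26 -0.11 -0.96] in tool [-0.143 -0.    -0.072]
```

```bash
python3 -m inch '{"grip":[-1,-1,-1,-1,-1,-1,-1,-1,-1,-1,-1,-1,-1,-1,-1,-1,-1,-1],"slide":[[-0.06,0,0],[-0.13,0,0],[-0.13,-0.03,0.04],[-0.13,-0.06,0.08],[-0.13,-0.09,0.12],[-0.13,-0.12,0.16],[-0.13,-0.15,0.2],[-0.13,-0.18,0.24],[-0.13,-0.21,0.28],[-0.13,-0.24,0.32],[-0.13,-0.27,0.36],[-0.13,-0.3,0.4],[-0.13,-0.33,0.44],[-0.12,-0.36,0.48],[-0.1,-0.4,0.528],[-0.06,-0.4,0.528],[-0.05,-0.4,0.528],[-0.05,-0.4,0.528]],"rot":[[0,0,0],[0,0,0],[0,0,0],[5,0,0],[12,0,0],[20,0,0],[28,0,0],[36,0,0],[44,0,0],[52,0,0],[60,0,0],[68,0,0],[76,0,0],[84,0,0],[90,0,0],[90,0,0],[90,0,0],[90,0,0]]}'
python3 - <<'E'
from h import *
s=arm.sense(); M=R.from_euler('xyz',s['ee_rot']).as_matrix(); print(s['tcp_pos'].round(4),s['joint_pos'].round(2),np.degrees(np.arctan2(M[1,1],M[0,1])),s['contact_force'].round(1))
im,d,c=shot("wrist"); save(im,"w1.png"); P=cloud(d,c,True); np.save("w1.npy",P)
for l in("cap","bar_top","pin_front","pin_back"): print(l,[(np.round(o["rect"]).tolist(),round(o["conf"],2)) for o in arm.look_for(l,"wrist")[:2]])
q=P.reshape(-1,3); q=q[(np.hypot(q[:,0]-.602,q[:,1]-.001)<.075)]
for lo,hi in((.143,.153),(.160,.170)):
    k=q[(q[:,2]>lo)&(q[:,2]<hi)]; print(len(k),k.mean(0).round(4),cv2.minAreaRect(k[:,:2].astype(np.float32)*1000))
E
```

```text
clock: 3.15
tcp_pos: [0.583, 0.0329, 0.2815]
ee_rot: [-1.302, 1.57, 3.025]
contact_force: [0.9, 0.2, 0.6]
grip_width: -0.002
[0.583  0.0329 0.2815] [0.   0.34 1.69 0.   1.11 0.39] -22.117202308190116 [0.9 0.2 0.6]
cap [([301.0, 152.0, 411.0, 262.0], 0.65)]
bar_top [([302.0, 154.0, 413.0, 263.0], 0.83)]
pin_front [([142.0, 0.0, 458.0, 278.0], 0.92)]
pin_back [([142.0, 1.0, 458.0, 281.0], 0.63), ([303.0, 153.0, 413.0, 261.0], 0.56)]
7367 [0.6068 0.0069 0.1484] ((605.5330200195312, 2.6903076171875), (101.80791473388672, 107.90815734863281), 40.994293212890625)
1030 [0.6024 0.0019 0.1654] ((602.856201171875, 1.2218456268310547), (10.469130516052246, 82.92469024658203), 67.60308837890625)
```

View pics/w1.png

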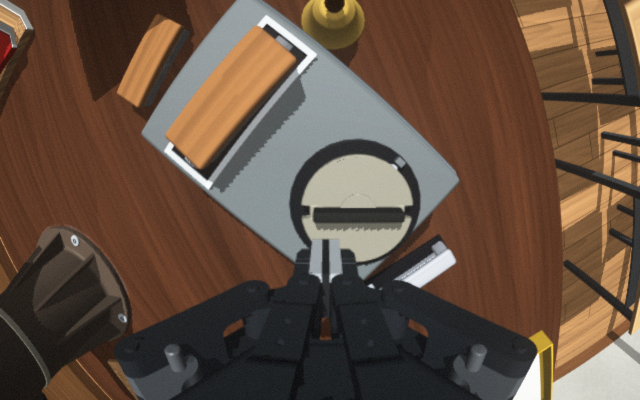

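The wrist view shows the bar horizontal at (358,214) and the back pin at about (398,163). The fingertips are hanging beside the bar. I'll measure the pin angle from this same view.

```bash
python3 - <<'E'
from h import *
P=np.load("w1.npy"); im=cv2.imread("pics/w1.png").astype(int)
c=np.array([.6026,.0014])
v,u=np.mgrid[:400,:640]
rr=np.hypot(P[...,0]-c[0],P[...,1]-c[1])
g=im.sum(-1)
m=(rr>.046)&(rr<.068)&(P[...,2]>.128)&(P[...,2]<.146)&(g>300)&(u>375)&(u<420)&(v<190)
m2=m&(rr<.058)
for k in(m,m2): 
    p=P[k]; print(len(p),p.mean(0),u[k].mean(),v[k].mean(),np.degrees(np.arctan2(p[:,1].mean()-c[1],p[:,0].mean()-c[0])))
# deck edges
k=(abs(P[...,2]-.126)<.004)&(u>130)&(u<465)&(v<290)
q=P[k][:,:2].astype(np.float32)*1000; r=cv2.minAreaRect(q); print(k.sum(),r)
mask=k.astype(np.uint8)
# right-hand edge (max along y+... ) : per-row last deck pixel
h=cv2.convexHull(q)[:,0]
d=np.diff(np.vstack([h,h[:1]]),axis=0); L=np.hypot(*d.T)
for i in np.argsort(-L)[:6]: print(L[i].round(),np.degrees(np.arctan2(d[i,1],d[i,0])).round(2),h[i].round())
E
```

```text
113 [0.65637783 0.0264163  0.13754116] 398.07964601769913 163.86725663716814 24.94684598065999
42 [0.65179824 0.02335168 0.13602789] 394.3095238095238 168.14285714285714 24.045870371652423
25702 ((567.4656372070312, 72.10525512695312), (189.32882690429688, 298.87103271484375), 26.747467041015625)
220.0 116.93 [696.  27.]
123.0 -63.25 [452.  91.]
92.0 -153.53 [540. 225.]
80.0 -37.25 [518. -38.]
71.0 26.72 [612. -73.]
68.0 -63.63 [422. 152.]
```

```bash
python3 -m inch '{"grip":[-1,-1,-1,-1,-1],"slide":[[0.04,0,0],[0.08,0,0],[0.11,0,0],[0.127,0,0],[0.127,0,0]],"rot":[[0,0,0],[0,0,0],[0,0,0],[0,0,0],[0,0,0]]}'
python3 - <<'E'
from h import *
s=arm.sense(); M=R.from_euler('xyz',s['ee_rot']).as_matrix(); p=s['tcp_pos']; print(p,s['contact_force'].round(1)); c=np.array([.6026,.0014])
for th in np.arange(0,49,6):
    a=np.radians(-22.4+th); t=c-.030*np.array([np.cos(a),np.sin(a)])+.016*np.array([-np.sin(a),np.cos(a)])
    print(th,(M.T@np.array([*(t-p[:2]),0])).round(4))
E
```

```text
clock: 4.03
tcp_pos: [0.5831, 0.0325, 0.154]
ee_rot: [-1.159, 1.57, -3.117]
contact_force: [0.3, -0.4, -0.1]
grip_width: -0.003
[0.58305775 0.03250673 0.15399815] [ 0.3 -0.4 -0.1]
0 [ 0.     -0.0001  0.0053]
6 [ 0.     -0.0016  0.0085]
12 [ 0.     -0.0028  0.0119]
18 [ 0.     -0.0036  0.0154]
24 [ 0.     -0.0041  0.0189]
30 [ 0.     -0.0042  0.0224]
36 [ 0.     -0.0039  0.026 ]
42 [ 0.     -0.0032  0.0295]
48 [ 0.     -0.0022  0.0329]
```

```bash
python3 -m inch '{"grip":[-1,-1,-1,-1,-1,-1,-1,-1,-1,-1,-1,-1],"slide":[[0,0,0.003],[0,0,0.0053],[0,-0.0016,0.0085],[0,-0.0028,0.0119],[0,-0.0036,0.0154],[0,-0.0041,0.0189],[0,-0.0042,0.0224],[0,-0.0039,0.026],[0,-0.0032,0.0295],[0,-0.0028,0.0315],[0,-0.0028,0.0315],[0,-0.0028,0.0315]],"rot":[[0,0,0],[0,0,0],[-6,0,0],[-12,0,0],[-18,0,0],[-24,0,0],[-30,0,0],[-36,0,0],[-42,0,0],[-45,0,0],[-45,0,0],[-45,0,0]]}'
cat > m.py <<'E'
from h import *
import sys
s=arm.sense(); M=R.from_euler('xyz',s['ee_rot']).as_matrix(); print(s['tcp_pos'].round(4),np.degrees(np.arctan2(M[1,1],M[0,1])).round(2),s['contact_force'].round(1))
im,d,c=shot("wrist"); save(im,sys.argv[1]+".png"); P=cloud(d,c,True); np.save(sys.argv[1]+".npy",P)
v,u=np.mgrid[:400,:640]
lo,hi=(.160,.170) if len(sys.argv)<3 else (.152,.162)
k=(np.hypot(P[...,0]-.6026,P[...,1]-.0014)<.046)&(P[...,2]>lo)&(P[...,2]<hi)&(im.sum(-1)<250)
q=P[k]; print(len(q),q.mean(0).round(4),cv2.minAreaRect(q[:,:2].astype(np.float32)*1000))
print(u[k].min(),u[k].max(),v[k].min(),v[k].max())
E
python3 m.py w2
python3 -c "
import cv2;a=cv2.imread('pics/w2.png');cv2.imwrite('pics/w2c.png',cv2.resize(a[100:300,200:460],None,fx=3,fy=3,interpolation=cv2.INTER_CUBIC))"
```

```text
clock: 5.52
tcp_pos: [0.5689, 0.0041, 0.1547]
ee_rot: [0.902, 1.57, -0.271]
contact_force: [-0.2, -0.1, -0.5]
grip_width: 0.0
[0.5689 0.0041 0.1547] 22.76 [-0.2 -0.1 -0.5]
1257 [0.611  0.0111 0.1647] ((599.33740234375, 8.989189147949219), (85.3888931274414, 16.71548843383789), 5.254889488220215)
301 457 240 294
```

View pics/w2c.png

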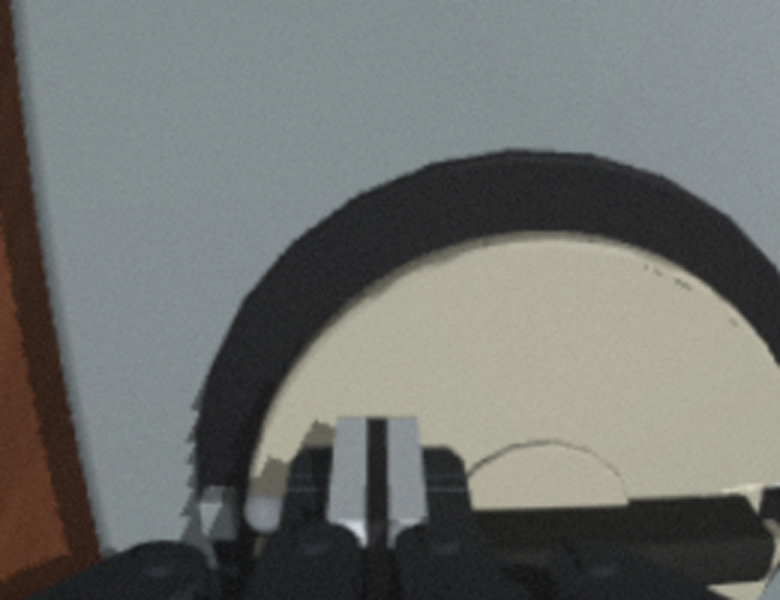

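The front pin shows at (263,513) in the crop and the bar is nearly level with the tool, so it followed the push. I'll back off and up for a clear look.

```bash
python3 -m inch '{"grip":[-1,-1,-1,-1,-1,-1],"slide":[[0,0,-0.008],[-0.04,0,-0.012],[-0.09,0.01,-0.012],[-0.13,0.02,0],[-0.13,0.03,0],[-0.13,0.03,0]],"rot":[[0,0,0],[0,0,0],[0,0,0],[0,0,0],[0,0,0],[0,0,0]]}'
python3 m.py w3
python3 -c "
import cv2;a=cv2.imread('pics/w3.png');cv2.imwrite('pics/w3c.png',cv2.resize(a[110:290,200:460],None,fx=3,fy=3,interpolation=cv2.INTER_CUBIC))"
```

```text
clock: 6.32
tcp_pos: [0.5962, 0.0164, 0.2835]
ee_rot: [-2.078, 1.57, 3.033]
contact_force: [-0.4, -0.2, -0.9]
grip_width: -0.001
[0.5962 0.0164 0.2835] 22.85 [-0.4 -0.2 -0.9]
1052 [0.6022 0.0014 0.1654] ((602.5205078125, 0.6336860656738281), (81.77529907226562, 10.525858879089355), 22.81710433959961)
279 370 204 216
```

View pics/w3c.png

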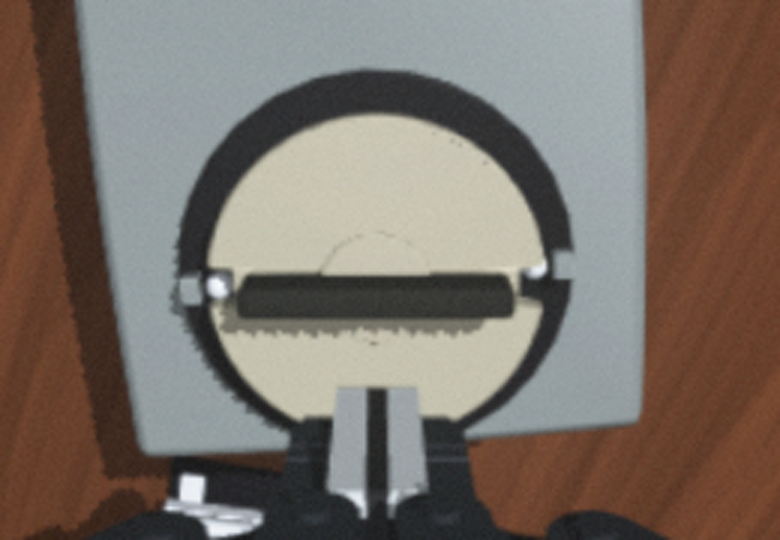

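The bar is level (centre about (375,296) in the crop). The bosses are at (190,289) and (563,264) and the pins at (217,287) and (536,268), so a few degrees remain. I'll compute the angle exactly.

```bash
python3 - <<'E'
from h import *
c=arm.get_calibration("wrist"); f=200/np.tan(np.radians(c["vertical_fov"])/2)
Rw=cv2.Rodrigues(np.array(c["rvec"],float))[0]; o=-Rw.T@np.ravel(c["tvec"])
def pt(x,y,z):
    x=200+(x+.5)/3-.5-c["cx"]; y=110+(y+.5)/3-.5-c["cy"]; r=np.hypot(x,y); a=r/f
    d=Rw.T@np.array([np.sin(a)*x/r,np.sin(a)*y/r,np.cos(a)]); return o+d*(z-o[2])/d[2]
for n,a,b,z in(("boss",(190,289),(563,264),.14),("pin",(217,287),(536,268),.139),("bartop",(240,283),(513,283),.166)):
    A,B=pt(*a,z),pt(*b,z); D=B-A; print(n,A.round(4),B.round(4),((A+B)/2).round(4),np.linalg.norm(D).round(4),np.degrees(np.arctan2(D[1],D[0])).round(2))
E
```

```text
boss [ 0.5472 -0.0264  0.14  ] [0.6561 0.0287 0.14  ] [0.6017 0.0012 0.14  ] 0.122 26.88
pin [ 0.5553 -0.0226  0.139 ] [0.6487 0.0238 0.139 ] [6.02e-01 6.00e-04 1.39e-01] 0.1043 26.44
bartop [ 0.5625 -0.0088  0.166 ] [0.6368 0.0225 0.166 ] [0.5996 0.0068 0.166 ] 0.0806 22.87
```

```bash
python3 - <<'E'
from h import *
s=arm.sense(); M=R.from_euler('xyz',s['ee_rot']).as_matrix(); p=s['tcp_pos']; c=np.array([.6026,.0014])
for ang,g in ((22.8,.024),(26.8,.016)):
    a=np.radians(ang); t=c-.030*np.array([np.cos(a),np.sin(a)])+g*np.array([-np.sin(a),np.cos(a)])
    print(ang,(M.T@np.array([*(t-p[:2]),.154-p[2]])).round(4))
E
```

```text
22.8 [ 0.129  -0.029  -0.0074]
26.8 [ 0.129  -0.0301  0.0027]
```

```bash
python3 -m inch '{"grip":[-1,-1,-1,-1,-1,-1,-1,-1,-1,-1,-1,-1,-1,-1],"slide":[[0.02,-0.02,-0.0074],[0.06,-0.029,-0.0074],[0.1,-0.029,-0.0074],[0.129,-0.029,-0.0074],[0.129,-0.0295,-0.005],[0.129,-0.03,-0.001],[0.129,-0.03,0.0015],[0.129,-0.03,0.0027],[0.129,-0.03,0.0027],[0.129,-0.03,-0.006],[0.09,-0.029,-0.01],[0.04,-0.02,-0.006],[0,0,0],[0,0,0]],"rot":[[0,0,0],[0,0,0],[0,0,0],[-2,0,0],[-4,0,0],[-4,0,0],[-4,0,0],[-4,0,0],[-4,0,0],[-4,0,0],[-4,0,0],[-4,0,0],[-4,0,0],[-4,0,0]]}'
python3 m.py w4
python3 -c "
import cv2;a=cv2.imread('pics/w4.png');cv2.imwrite('pics/w4c.png',cv2.resize(a[110:290,200:460],None,fx=3,fy=3,interpolation=cv2.INTER_CUBIC))"
```

```text
clock: 8.12
tcp_pos: [0.5993, 0.0164, 0.2878]
ee_rot: [1.078, 1.564, -0.024]
contact_force: [-0.2, -0.7, -0.1]
grip_width: 0.004
[0.5993 0.0164 0.2878] 26.86 [-0.2 -0.7 -0.1]
1014 [0.6024 0.0011 0.1655] ((602.0794677734375, 0.5371074676513672), (82.34874725341797, 10.382622718811035), 27.037921905517578)
274 364 200 212
```

View pics/w4c.png

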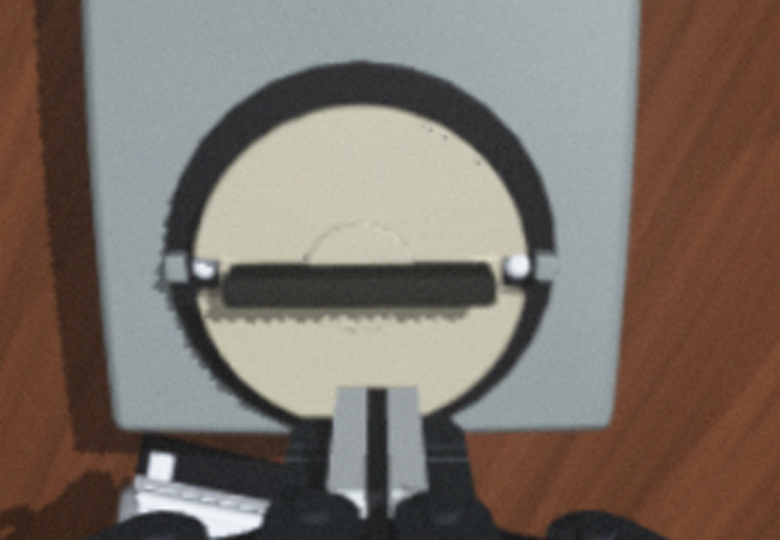

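The notches now sit on the pins: bosses at (176,269) and (545,267), with the bar parallel to them at 27.0°. Next I'll work out the press offset.

```bash
cat > o.py <<'E'
from h import *
s=arm.sense(); M=R.from_euler('xyz',s['ee_rot']).as_matrix(); p=s['tcp_pos']; print(p.round(4),s['contact_force'].round(1))
print((M.T@(np.array([.6024,.0011,.166])-p)).round(4), M[:,0].round(4))
E
python3 -m inch '{"grip":[-1,-1],"slide":[[0,0,0],[0,0,0]],"rot":[[0,0,0],[0,0,0]]}'; python3 o.py
```

```text
clock: 8.43
tcp_pos: [0.5956, 0.016, 0.2833]
ee_rot: [-2.05, 1.569, 3.13]
contact_force: [0.5, 0.8, -0.5]
grip_width: 0.005
[0.5956 0.016  0.2833] [ 0.5  0.8 -0.5]
[ 0.1172 -0.0005  0.0165] [-0.0019  0.     -1.    ]
```

```bash
python3 -m inch '{"grip":[-1,-1,-1,-1,-1,-1,-1,-1,-1],"slide":[[0.02,0,0.0165],[0.06,0,0.0165],[0.1,0,0.0165],[0.112,0,0.0165],[0.115,0,0.0165],[0.117,0,0.0165],[0.118,0,0.0165],[0.119,0,0.0165],[0.119,0,0.0165]],"rot":[[0,0,0],[0,0,0],[0,0,0],[0,0,0],[0,0,0],[0,0,0],[0,0,0],[0,0,0],[0,0,0]]}'; python3 o.py
```

```text
clock: 9.55
tcp_pos: [0.6043, 0.0012, 0.1659]
ee_rot: [1.041, 1.57, -0.062]
contact_force: [0.9, 1.4, 4.2]
grip_width: -0.002
[0.6043 0.0012 0.1659] [0.9 1.4 4.2]
[-0.0001 -0.0018 -0.0008] [ 1.1e-03 -1.0e-04 -1.0e+00]
```

```bash
python3 -m inch '{"grip":[-1,-1,-1,-1],"slide":[[0.001,0,0],[0.002,0,0],[0.003,0,0],[0.003,0,0]],"rot":[[0,0,0],[0,0,0],[0,0,0],[0,0,0]]}'; python3 o.py
```

```text
clock: 10.05
tcp_pos: [0.6041, 0.0012, 0.1622]
ee_rot: [1.068, 1.571, -0.034]
contact_force: [2.7, -0.6, 2.9]
grip_width: -0.002
[0.6041 0.0012 0.1622] [ 2.7 -0.6  2.9]
[-0.0038 -0.0015 -0.0007] [ 3.e-04 -0.e+00 -1.e+00]
```

It's going down past the pins with only a few N. I'll continue to the seat.

```bash
python3 -m inch '{"grip":[-1,-1,-1,-1,-1],"slide":[[0.001,0,0],[0.002,0,0],[0.003,0,0],[0.004,0,0],[0.004,0,0]],"rot":[[0,0,0],[0,0,0],[0,0,0],[0,0,0],[0,0,0]]}'; python3 o.py
```

```text
clock: 10.68
tcp_pos: [0.6037, 0.0012, 0.1581]
ee_rot: [-2.035, 1.57, -3.138]
contact_force: [1.9, -0.1, 3.8]
grip_width: -0.002
[0.6037 0.0012 0.1581] [ 1.9 -0.1  3.8]
[-0.0079 -0.0012 -0.0006] [-4.e-04 -0.e+00 -1.e+00]
```

```bash
python3 -m inch '{"grip":[-1,-1,-1,-1],"slide":[[0.001,0,0],[0.002,0,0],[0.003,0,0],[0.003,0,0]],"rot":[[0,0,0],[0,0,0],[0,0,0],[0,0,0]]}'; python3 o.py
```

```text
clock: 11.18
tcp_pos: [0.6042, 0.0012, 0.157]
ee_rot: [1.048, 1.57, -0.054]
contact_force: [-4.8, 0.1, 30.6]
grip_width: 0.001
[0.6042 0.0012 0.157 ] [-4.8  0.1 30.6]
[-0.009  -0.0016 -0.0007] [ 1.3e-03 -1.0e-04 -1.0e+00]
```

Hard stop reached: 30 N with no further travel, below the 50 N limit. I'll come away upward and check.

```bash
python3 -m inch '{"grip":[-1,-1,-1,-1,-1,-1,-1],"slide":[[-0.004,0,0],[-0.01,0,0],[-0.05,0,0],[-0.1,0,-0.01],[-0.13,0,-0.017],[-0.13,0,-0.017],[-0.13,0,-0.017]],"rot":[[0,0,0],[0,0,0],[0,0,0],[0,0,0],[0,0,0],[0,0,0],[0,0,0]]}'
python3 m.py w5 1
python3 - <<'E'
import numpy as np
P=np.load("w5.npy"); r=np.hypot(P[...,0]-.6026,P[...,1]-.0014); z=P[...,2][(r<.05)]
h,e=np.histogram(z,np.arange(.12,.18,.002)); print([(round(b,3),int(a)) for a,b in zip(h,e) if a>20])
E
python3 -c "
import cv2;a=cv2.imread('pics/w5.png');cv2.imwrite('pics/w5c.png',a)"
```

```text
clock: 12.05
tcp_pos: [0.5956, 0.0163, 0.2845]
ee_rot: [-2.018, 1.569, -3.12]
contact_force: [-0.5, 0.7, -1.0]
grip_width: 0.004
[0.5956 0.0163 0.2845] 26.84 [-0.5  0.7 -1. ]
983 [0.6017 0.0007 0.1575] ((603.1744384765625, 0.14153480529785156), (82.28382110595703, 10.811006546020508), 27.133563995361328)
280 369 202 213
[(np.float64(0.132), 32), (np.float64(0.136), 26), (np.float64(0.138), 2376), (np.float64(0.14), 3402), (np.float64(0.142), 450), (np.float64(0.144), 76), (np.float64(0.148), 132), (np.float64(0.15), 36), (np.float64(0.152), 69), (np.float64(0.154), 48), (np.float64(0.156), 454), (np.float64(0.158), 430)]
```

View pics/w5c.png

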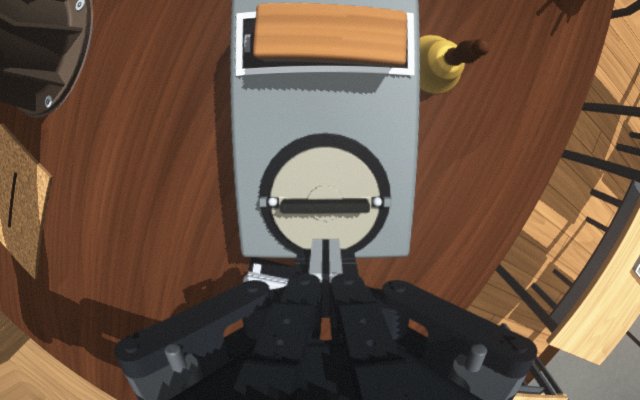

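The cap is seated, with its flange top at about 0.140 and bar top at about 0.158. The pins show in the notches at (272,202) and (378,202), the eraser and bell in view are undisturbed, and the arm is clear. I'll hand in.

```bash
python3 -c "
from plant import arm
print(arm.close_job())"
```

```text
the job is handed in; nothing more can be done
None
```

The cap is fully seated with its notches over the pins, and I handed the job in at about 12 s of the 45 s allowed. `close_job` gives no verdict, so this rests on my own checks below.

- **Turn:** I pushed the grip bar about 49° anticlockwise from the side with shut fingertips, in two pushes with a camera check after each. The bar ended at about 27.1° in the world frame. The pins and bosses measured 26.4–26.9°, so it is within 1° (about 0.01 rad).
- **Press:** I pressed straight down on the bar. It resisted with about 3–4 N on the way and met the hard stop at about 31 N, under the 50 N limit. These are readings at the end of each call; force in between was not logged.
- **Last picture:** The bar top is at about 0.158 m and the flange top at about 0.140 m, which are the seated heights. The fingers are clear, 0.28 m above the desk.
- **Other things:** The eraser on the cleaner and the bell look undisturbed. The stapler is only partly in view, and the eraser on the desk is not in that last picture. The arm was never near either of them.
- **Disagreements:** None between the final checks. One wrist pose was read before the arm had settled, so I read it again before pressing.

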